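Centre-punch the marked hole of a bracket strip in a screw press

TASK

Lay the loose aluminium strip flat on the bed of the screw press, slide it until its scribed cross sits under the punch and let go of it. Wind the handwheel down by its crank until you feel it come up against its stop, so that the punch marks the strip at the cross and nowhere else, then back the wheel off a quarter turn to free the strip, and leave the wheel there. Draw the punched strip out and set it down flat, without dropping it, on the worktop clear of the press, without moving the other things that lie about.

Things in the scene. Friction and masses are not known exactly. Their poses are not given: they have to be found in the camera images.
- strip: bare aluminium strip 210 x 30 x 8 mm, 0.14 kg, lying flat on the worktop to the left of the press. Origin at the centre of its underside, x along its length towards the scribed end, z up. Two dark screw holes lie on its centre line near the plain end (62 and 94 mm from the middle); the thin dark scribed cross lies near the other end. It can be gripped across its 30 mm width.
- cross (a point): centre of the scribed cross on the strip's top face, 75 mm from the strip's middle towards +x of the strip, on the centre line; 26 x 26 mm thin dark lines with a small scribed ring of 8 mm diameter round the crossing
- press: grey cast C-frame screw press, fixed to the worktop, at a different place and yaw each time. Origin on the worktop exactly below the punch axis; its x points away from the open front towards its column, z up. Base 124 mm wide, from 115 mm before the axis to 110 mm behind it; column face 63 mm behind the axis; head 98 to 190 mm above the worktop, reaching 35 mm before the axis.
- bed (a point): point on the top face of the press's flat steel bed exactly below the punch tip, 28 mm above the worktop. The bed is 104 mm wide and runs from 115 mm before the axis to 47 mm behind it; the strip's plain end overhangs its front when the cross is under the punch.
- ram: the steel ram that carries the pointed centre punch; it only moves up and down, 8 mm for each turn of the handwheel. Origin at the punch tip.
- punch_tip (a point): the point of the punch, over bed. At the wheel's stop it bears on the top of the 8 mm strip on the bed; at the start it stands 12 to 20 mm above where the strip's top will be.
- wheel (a joint): turn of the handwheel in rad, growing as it is turned clockwise seen from above, which lowers the punch. It starts somewhere between 0 and 5; the solid stop is at 15.08. A light friction (about 1.5 N at the crank) holds it where it is left.
- wheel_axis (a point): point on the vertical axis of the handwheel, above the punch, at the middle height of the crank grip (246 mm above the worktop). The dark wheel below is 110 mm across, its top 220 mm above the worktop; it does not move up or down.
- crank (a point): middle of the upright black crank grip, 50 mm from the wheel's axis; it goes round with the wheel (at 0 it lies on the press's -x side). The grip is 18 mm thick, 225 to 267 mm above the worktop, and spins freely on its own pin, so it can be pinched from above and led round in a level circle without turning the hand.
- tub_a: white lidded tub 87 x 87 x 48 mm right of the press, a bystander; origin at the centre of its underside
- tub_b: white lidded tub 87 x 87 x 48 mm at the left, a bystander; origin at the centre of its underside
- rib: half-moon wooden throwing rib 66 x 110 x 9 mm at the right, a bystander; origin at the centre of its underside
- brush: grey scrub brush 61 x 155 x 91 mm at the left, a bystander; origin at the centre of its underside
There are look-alikes about, which are no part of the job. There is more than one size of the strip; the one meant has the size given above.

How it is judged (in metres and radians):
On the way, in this order (a step that is already met when the one before it is completed fails the run):
1. the strip lies flat on the bed, let go, with the middle of its cross within 4 mm (the scribed ring) of the point below the punch, before the wheel has been wound near its stop (horizontal distance between cross and punch_tip below 0.004 m and z of cross in the frame of bed between 0.0065 and 0.0105 m and angle between strip's own z axis and vertical below 0.05 rad and contact force between the fingers and strip below 0.3 N and value of joint wheel below 12 rad), for 0.3 s.
2. the wheel is wound down to its stop and the punch bears on the strip inside the ring (value of joint wheel above 14.93 rad and contact force between ram and strip above 0.5 N and horizontal distance between cross and punch_tip below 0.004 m), for 0.1 s.
3. the wheel is backed off a quarter turn (60 to 120 degrees) from its stop while the strip still lies under the punch (value of joint wheel between 12.98 and 14.03 rad and horizontal distance between cross and punch_tip below 0.004 m and z of cross in the frame of bed between 0.0065 and 0.0105 m and angle between strip's own z axis and vertical below 0.05 rad), for 0.2 s.
At the end, for the whole second after the job is handed in: The handwheel stands still a quarter turn (60 to 120 degrees) back from its stop, and the punched strip lies still and flat on the worktop itself (its underside within 3 mm of the top), clear of the press (value of joint wheel between 12.98 and 14.03 rad and velocity of joint wheel between -0.05 and 0.05 rad/s and height (world z) of strip below 0.003 m and angle between strip's own z axis and vertical below 0.03 rad and linear speed of strip below 0.01 m/s); the robot touches nothing.
It fails at once if the punch is wound down onto the strip more than 5 mm off the cross (value of joint wheel above 14.7 rad and contact force between ram and strip above 1 N and horizontal distance between cross and punch_tip above 0.005 m).
It fails at once if a bystander is moved more than 30 mm (distance of any of tub_a, tub_b, rib, brush from where it was at the start of the episode above 0.03 m).
It fails at once if the strip is dropped (falls free at over 0.7 m/s) (linear speed of strip above 0.7 m/s and contact force between the fingers and strip below 0.1 N).
It also fails if it takes over 72 s, if anything falls off the work surface, if the arm or the gripper's body presses on something with over 40 N, if the wrist force passes 120 N, or if a joint passes its speed limit or range.

ROBOT

A 6-joint arm with a two-finger parallel gripper is mounted at the origin on a cart in front of the work surface, level with it; the furniture and walls round the work are solid. World frame = base frame: x ahead of the robot, y to its left, z up, the work surface at z = 0. Lengths are in mm, angles in degrees, forces in N, time in s.
With the tool pointing down it reaches from about 325 to 1000 mm from the base axis. Payload 5.1 kg.
Tool frame: the origin (TCP) lies midway between the tips of the shut fingers; the grasp point (between the pads) lies 19 mm behind it; z points along the fingers, y is the line along which they close (so a half turn about z gives the same grasp; the last joint's range is limited). The gripper opens to 85 mm and grips with 20 to 120 N. Pads are 22 mm wide; open, the fingers measure 114 mm over their backs; the gripper's body (76 mm by 85 mm) begins 54 mm behind the grasp point. The pads swing forward as they close: fully open they stand 13 mm farther back than shut.
Start: joints at [71.643, 7.093, 94.555, -0, 78.352, -4.733], TCP at [153.139, 631.69, 193.322] pointing down, gripper open.
Joint ranges: [-149.61, 149.61], [-58.7, 133.49], [1.44, 155.28], [-77.14, 257.14], [18.33, 153.61], [-166.67, 166.67]. Speed limits (degrees/s): [147.25, 147.25, 180, 180, 180, 180].

INTERFACE

Orientations are given as a 3x3 rotation matrix whose columns are the frame's x, y, z axes.
In Python, from plant import sense, read_camera, camera_info, job_done gives the robot as it stands. The module is installed in compiled form; this text tells all that it offers.
- The arm moves only by the tool step_arm, never from a script. Its argument "commands" is one flat list of numbers, 5 for each row, row after row: the opening, from 0 (shut) to 1 (fully open), then the shift along the tool's x, y, z in m, then the turn about the tool's z in degrees. A call has 1 to 12 rows; each row shifts and turns the commanded pose from where the row before left it, along the tool's axes as they then stand; what a row does not reach is not made up. A row lasts 1/10 s, in which the tool goes at most 50 mm and 8.59 degrees, less where a joint would pass 70% of its speed; a pose out of reach is approached as far as the arm can. A call with a gripper value outside its range is refused whole. The fingers move at their own pace and stop on an object; the grip force is fixed at half the most. Time passes only in rows, so rows that do not move let the fingers close. It gives the time, the measured TCP pose, the force, the opening and the grip force at its end, in the units of the state.
- sense(): the state, without advancing time (a new reading comes with each control period).
- read_camera(name): name is "scene" or "top"; returns the picture (420x560x3 uint8, red, green, blue); there is no depth.
- camera_info(name): a dict with "fovy" (degrees; the focal length in pixels is half the picture's height over the tangent of half this angle, whatever the lens; pixels are square), "cx", "cy" (the principal point, pixels), "dist" ([k1, k2, p1, p2, k3] as OpenCV has them; the pictures are not rectified), "R" (3x3) and "t" (3): a world point X has camera coordinates R X + t. Camera axes: x right, y down, z forward; pixel columns grow to the right and rows downward; lengths in mm; the calibration is good to about 2 mm. A picture is of the moment at which its call begins. camera_info takes no time and is no camera call.
- job_done(): hands the job in; it is judged then, once.
The state is a dict: "time_s": time; "joints": joint angles; "qd": joint speeds; "joint_torque": joint torques, N m; "ee_pos": TCP position; "eef_rot": TCP orientation; "force": force on the tool from outside, world axes, zero at the start; "ft_torque": the same for the moment, N m; "grip_width": opening from 0.0 (shut) to 1.0 (fully open); "grasp_force": force on a finger pad.
Only numpy, scipy, OpenCV 4.12 (cv2) and the standard library are available. Lean on these libraries where they do the work, as an engineer would, in place of code of your own. Each camera call takes 0.05 s, during which the arm holds its last target. There are 200 camera calls.

## Working session

There is one attempt and no reset: what is moved stays moved. The work goes in short steps, Python scripts to look and compute and a tool call to move; the robot and the scene stay as the last step left them, time stands still between calls to the robot, and variables do not carry over. Pictures are saved under pics/ and viewed, at most 10 in all, crops included, and the job is handed in when it is done.

Besides the shell and the picture viewer there is one more tool, called after "Emit:" as a command line: name --argument value ..., lists and objects as JSON in quotes. step_arm: Moves the arm, as the interface text tells. Its arguments: {"type":"object","properties":{"commands":{"type":"array","items":{"type":"number"}}},"required":["commands"]}

```bash
mkdir -p pics
python3 - <<'E'
from plant import *
import cv2
for n in("scene","top"):
    im=read_camera(n); cv2.imwrite(f"pics/{n}0.png",im[:,:,::-1]); print(n,camera_info(n))
s=sense();print(s)
E
```

```text
scene {'fovy': 48.25889182653481, 'cx': 272.9013371239579, 'cy': 200.16739243060755, 'dist': array([-0.137253,  0.      ,  0.      ,  0.      ,  0.      ]), 'R': array([[-0.7049579 , -0.70917762,  0.01007299],
       [-0.60618826,  0.59508683, -0.5276433 ],
       [ 0.36819852, -0.37807244, -0.84940631]]), 't': array([ 473.52938048,  197.24595748, 1364.23134586])}
top {'fovy': 51.25433664147519, 'cx': 278.7726200680399, 'cy': 207.36136420017473, 'dist': array([0.04629287, 0.        , 0.        , 0.        , 0.        ]), 'R': array([[-0.01608355, -0.99764927, -0.0666127 ],
       [-0.98904065,  0.02565293, -0.14539779],
       [ 0.14676481,  0.06354415, -0.98712828]]), 't': array([ 264.61199156,  409.72361281, 1218.82531233])}
{'time_s': 0.1, 'joints': array([ 7.16421484e+01,  7.12890949e+00,  9.46256517e+01,  1.16771736e-04,
        7.83517050e+01, -4.73522667e+00]), 'qd': array([-0.04335815, -0.08952628, -0.15168918,  0.13959972, -0.05276477,
        0.07679354]), 'joint_torque': array([ 1.42997233e-04, -4.24934614e+01, -3.66651177e+01, -1.79425620e-04,
        4.14812443e-03,  1.98043318e-05]), 'ee_pos': array([152.95322451, 631.11338292, 192.19185406]), 'eef_rot': array([[-9.71867929e-01,  2.35525763e-01, -5.86031895e-04],
       [ 2.35526441e-01,  9.71866349e-01, -1.75967555e-03],
       [ 1.55095751e-04, -1.84819824e-03, -9.99998280e-01]]), 'force': array([ 0.04385685, -0.68524444, -0.38456726]), 'ft_torque': array([-0.01878002, -0.005326  ,  0.0109363 ]), 'grasp_force': 0.0, 'grip_width': 0.9986845654352333}
```

View pics/scene0.png

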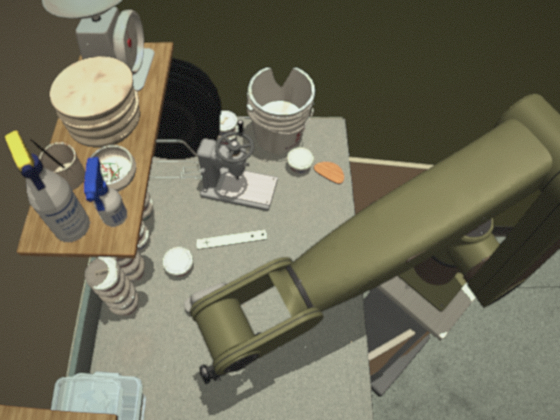

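View pics/top0.png

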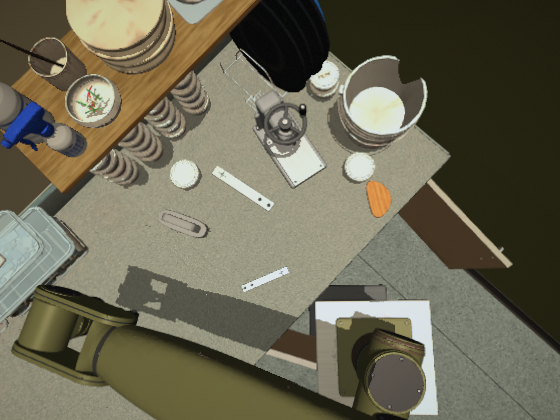

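The scene view shows the strip at (197–267, 231–247) with its holes at the right end. The press wheel is near (235,148), with the bed running to (275,195). The top view shows the strip from (213,168) to (272,208), cross near (222,174). The wheel is near (285,125), and the bed front is near (310,180). The second strip, at (265,279), is shorter.

```bash
cat > h.py <<'E'
from plant import *
import cv2, numpy as np
def K(n):
    c=camera_info(n); f=210/np.tan(np.radians(c["fovy"]/2))
    return np.array([[f,0,c["cx"]],[0,f,c["cy"]],[0,0,1]]),c["dist"],c["R"],c["t"]
def ray(n,uv):
    k,d,R,t=K(n); p=cv2.undistortPoints(np.array([[uv]],float),k,d)[0,0]
    return -R.T@t, R.T@np.array([p[0],p[1],1])
def onz(n,uv,z):
    o,d=ray(n,uv); return o+d*(z-o[2])/d[2]
def proj(n,X):
    k,d,R,t=K(n); return cv2.projectPoints(np.array([X],float),cv2.Rodrigues(R)[0],t,k,d)[0][0,0]
def tri(uva,uvb):
    A=[];b=[]
    for n,uv in(("scene",uva),("top",uvb)):
        o,d=ray(n,uv); d/=np.linalg.norm(d); P=np.eye(3)-np.outer(d,d); A.append(P);b.append(P@o)
    return np.linalg.lstsq(np.vstack(A),np.hstack(b),rcond=None)[0]
def crop(n,src,x,y,w,h,out,s):
    im=cv2.imread(src)[y:y+h,x:x+w]; cv2.imwrite(out,cv2.resize(im,None,fx=s,fy=s,interpolation=cv2.INTER_CUBIC))
E
python3 - <<'E'
from h import *
a=cv2.imread("pics/top0.png")[70:220,205:345]; b=cv2.imread("pics/scene0.png")[115:265,170:310]
cv2.imwrite("pics/c1.png",cv2.resize(np.hstack([a,b]),(784,420),interpolation=cv2.INTER_CUBIC))
# strip blobs
for n,box in(("top",(205,160,280,215)),("scene",(190,225,275,255))):
    im=cv2.imread(f"pics/{n}0.png");x0,y0,x1,y1=box
    g=cv2.cvtColor(im,cv2.COLOR_BGR2GRAY)[y0:y1,x0:x1]
    t,m=cv2.threshold(g,0,255,cv2.THRESH_OTSU)
    m=cv2.morphologyEx(m,cv2.MORPH_CLOSE,np.ones((3,3)))
    c=max(cv2.findContours(m,cv2.RETR_EXTERNAL,cv2.CHAIN_APPROX_NONE)[0],key=cv2.contourArea)
    c=c.reshape(-1,2)+[x0,y0]
    P=np.array([onz(n,p,6)[:2] for p in c],np.float32)
    print(n,t,cv2.minAreaRect(P))
for u in((222,174),(268,204)): print(onz("top",u,8))
E
```

```text
top 187.0 ((482.7530517578125, 366.28265380859375), (208.0128936767578, 29.049211502075195), 55.19745635986328)
scene 195.0 ((485.5622253417969, 361.5617980957031), (212.20594787597656, 31.72332763671875), 55.07419967651367)
[525.3936524  427.01352574   8.        ]
[430.63424879 289.63940843   8.        ]
```

View pics/c1.png

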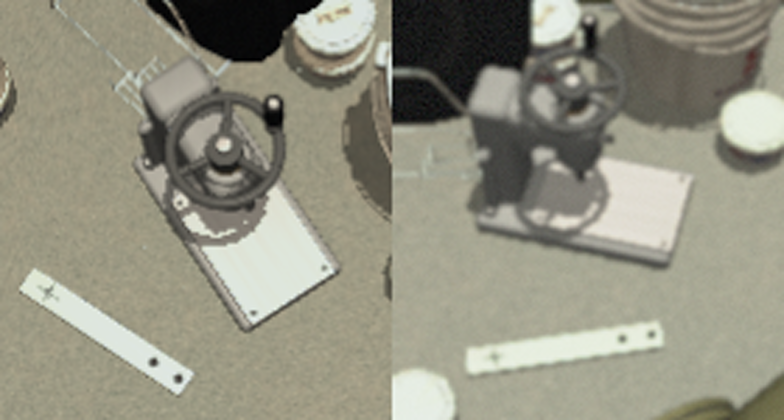

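The left (top) half of the crop shows the wheel rim centred near (225,150), the crank near (273,112), and the bed front corners near (340,268) and (248,326). The right (scene) half shows the crank at (589,32), the hub at (572,82), the punch near (585,178), and the strip with its cross at (494,357).

Run:
```python
from h import *
L=lambda x,y:(x/2.8+205-.3,y/2.8+70-.3)
S=lambda x,y:((x-392)/2.8+170-.3,y/2.8+115-.3)
print("crank",tri(S(589,34),L(273,112)),"top@250",onz("top",L(273,112),246))
print("hub",tri(S(572,80),L(225,147)))
print("rimc@216 top",onz("top",L(225,150),215),"scene",onz("scene",S(573,90),215))
print("punch",tri(S(585,177),L(250,205)))
print("cross",tri(S(494,357),L(48,292)), onz("top",L(48,292),8),onz("scene",S(494,357),8))
for n,box in(("top",(250,110,335,195)),("scene",(195,160,282,212))):
    im=cv2.imread(f"pics/{n}0.png");x0,y0,x1,y1=box
    g=cv2.cvtColor(im,cv2.COLOR_BGR2GRAY)[y0:y1,x0:x1]
    t,m=cv2.threshold(g,185,255,cv2.THRESH_BINARY)
    m=cv2.morphologyEx(m,cv2.MORPH_CLOSE,np.ones((3,3)))
    c=max(cv2.findContours(m,cv2.RETR_EXTERNAL,cv2.CHAIN_APPROX_NONE)[0],key=cv2.contourArea)
    c=c.reshape(-1,2)+[x0,y0]
    P=np.array([onz(n,p,28)[:2] for p in c],np.float32)
    r=cv2.minAreaRect(P);print(n,r,cv2.boxPoints(r).tolist())
    # wheel: dark pixels
```

```text
crank [623.74734318 181.04885784 251.61695537] top@250 [625.65453383 180.96791911 246.        ]
hub [600.37846407 224.87385469 236.25375317]
rimc@216 top [603.60999492 225.21112232 215.        ] scene [605.24130657 222.66607899 215.        ]
punch [607.87496811 210.23964643  41.90882594]
cross [523.59438569 425.85421027  16.71962741] [525.45187733 427.48957843   8.        ] [527.79180456 423.75409988   8.        ]
top ((554.4697265625, 194.5063934326172), (110.98595428466797, 103.86714935302734), 31.956457138061523) [[479.8995666503906, 209.19842529296875], [534.873779296875, 121.07230377197266], [629.0399169921875, 179.81436157226562], [574.065673828125, 267.94049072265625]]
scene ((555.2576904296875, 189.35791015625), (105.98297119140625, 105.02128601074219), 31.84061050415039) [[482.53802490234375, 206.0106201171875], [537.9428100585938, 116.79302978515625], [627.9773559570312, 172.7052001953125], [572.5725708007812, 261.92279052734375]]
```

Emit:
step_arm --commands '[1, -0.037, -0.022, 0, 0, 1, -0.037, -0.022, 0, 0, 1, -0.037, -0.022, 0, 0, 1, -0.037, -0.022, 0, 0, 1, -0.037, -0.022, 0, 0, 1, -0.037, -0.022, 0, 0, 1, -0.037, -0.023, 0, 0, 1, -0.037, -0.023, 0, 0, 1, -0.037, -0.023, 0, 0, 1, -0.036, -0.023, 0, 0, 1, 0, 0, 0, -8, 1, 0, 0, 0, -8]'

```text
time_s: 1.3
ee_pos: [459.7, 325.6, 192.6]
eef_rot: [[-0.999, -0.044, -0.001], [-0.044, 0.999, -0.001], [0.001, -0.0, -1.0]]
force: [0.3, -0.8, 0.7]
grip_width: 0.996
grasp_force: 0.0
```

Emit:
step_arm --commands '[1, 0, 0, 0.01, -8, 1, 0, 0, 0.02, -8, 1, 0, 0, 0.02, -8, 1, 0, 0, 0.02, -8, 1, 0, 0, 0.02, -8, 1, 0, 0, 0.02, -8, 1, 0, 0, 0, -4.7, 1, 0, 0, 0, 0, 1, 0, 0, 0, 0]'

```text
time_s: 2.2
ee_pos: [459.1, 327.1, 83.4]
eef_rot: [[-0.574, -0.819, 0.0], [-0.819, 0.574, 0.0], [-0.0, -0.0, -1.0]]
force: [-0.0, 0.2, 0.0]
grip_width: 1.001
grasp_force: 0.0
```

```bash
cat >> h.py <<'E'
def to(x,y,z,yang=None):
    s=sense();R=s["eef_rot"];d=R.T@(np.array([x,y,z])-s["ee_pos"])
    a=np.degrees(np.arctan2(R[1,1],R[0,1]))
    print("t",round(s["time_s"],2),"pos",s["ee_pos"].round(1),"yang",round(a,2),"tilt",R[:2,2].round(4),"| d mm",d.round(1),"turn",None if yang is None else round(a-yang,2),"F",s["force"].round(1),"grip",s["grip_width"],s["grasp_force"])
E
python3 -c "
from h import *
to(458.4,327.1,3,145.1)"
```

```text
t 2.2 pos [459.1 327.1  83.4] yang 144.98 tilt [0.0001 0.0001] | d mm [ 0.4  0.5 80.4] turn -0.12 F [-0.   0.2  0. ] grip 1.001055697621036 0.0
```

Emit:
step_arm --commands '[1, 0, 0, 0.03, 0, 1, 0, 0, 0.03, 0, 1, 0, 0, 0.015, 0, 1, 0, 0, 0.0075, 0, 1, 0, 0, 0, 0, 0, 0, 0, 0, 0, 0, 0, 0, 0, 0, 0, 0, 0, 0, 0, 0, 0, 0, 0, 0, 0, 0, 0, 0, 0, 0, 0, 0, 0, 0]'

```text
time_s: 3.3
ee_pos: [459.0, 327.1, 1.0]
eef_rot: [[-0.573, -0.82, 0.0], [-0.82, 0.573, 0.0], [-0.0, -0.0, -1.0]]
force: [-0.4, -0.1, 0.1]
grip_width: 0.003
grasp_force: 0.0
```

```bash
python3 -c "
from h import *
to(458.4,327.1,101,122)"
```

```text
t 3.3 pos [459.  327.1   1. ] yang 145.07 tilt [0.0002 0.0001] | d mm [   0.4    0.5 -100. ] turn 23.07 F [-0.4 -0.1  0.1] grip 0.003258009600586463 0.0
```

Run:
```python
from h import *
ims=[]
for n,(x,y) in(("top",(200,150)),("scene",(180,190))):
    im=read_camera(n)[:,:,::-1]; cv2.imwrite(f"pics/{n}1.png",im); ims.append(im[y:y+100,x:x+100])
cv2.imwrite("pics/c2.png",cv2.resize(np.hstack(ims),(800,400),interpolation=cv2.INTER_CUBIC))
```

```text
(no output)
```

View pics/c2.png

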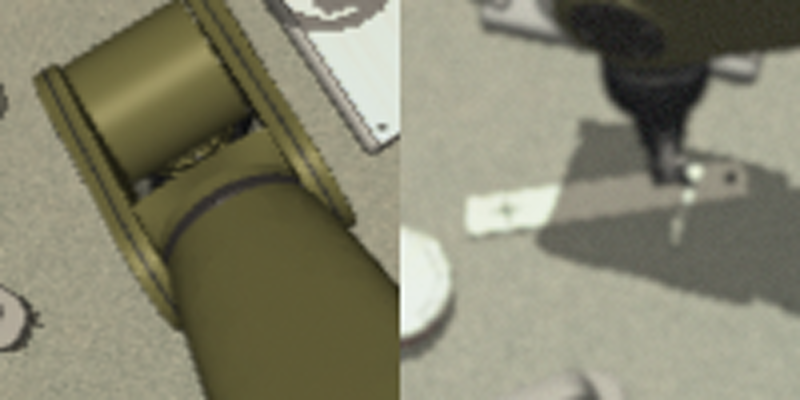

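The scene half shows the strip almost unmoved, with its cross at (508,210). The shut fingers are at (670,185), at or over the strip's far edge.

Run:
```python
from h import *
f=lambda n,X,ox,oy,a:((proj(n,X)-[ox,oy])*4+[a,0]).round()
for z in(1,8,20):print("tcp",f("scene",[459,327.1,z],180,190,400))
u=np.array([.572,.82]);v=np.array([-.82,.572]);c=np.array([485.6,361.6])
for s in(-105,-94,-62,-45,75,105):
  print(s,[f("scene",[*(c+u*s+v*w),8],180,190,400) for w in(-15,0,15)])
```

```text
tcp [663. 191.]
tcp [662. 187.]
tcp [662. 179.]
-105 [array([739., 155.]), array([743., 172.]), array([746., 190.])]
-94 [array([725., 157.]), array([728., 174.]), array([731., 192.])]
-62 [array([683., 163.]), array([686., 181.]), array([689., 198.])]
-45 [array([661., 167.]), array([664., 184.]), array([667., 202.])]
75 [array([503., 190.]), array([505., 208.]), array([507., 225.])]
105 [array([463., 196.]), array([465., 214.]), array([466., 231.])]
```

Run:
```python
import cv2
im=cv2.imread("pics/scene1.png")[215:255,190:275]
cv2.imwrite("pics/c3.png",cv2.resize(cv2.convertScaleAbs(im,alpha=1.4),(765,360),interpolation=cv2.INTER_CUBIC))
```

```text
(no output)
```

View pics/c3.png

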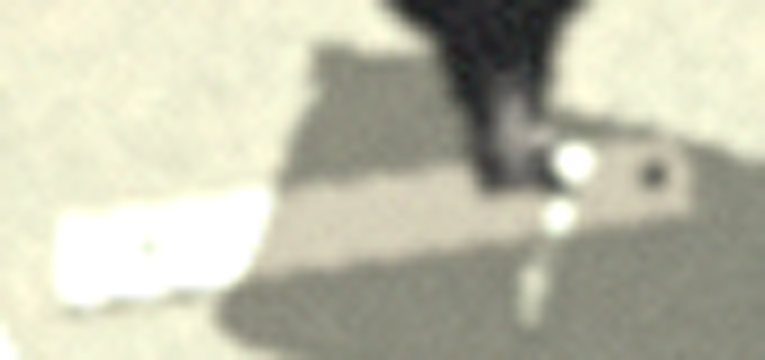

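The shut fingers end near crop (505,190), which is on top of the strip; the strip has not moved. I'll lift, half open, and feel down for the true tip height.

Emit:
step_arm --commands '[0, 0, 0, -0.02, 0, 0.6, 0, 0, 0, 0, 0.6, 0, 0, 0, 0, 0.6, 0, 0, 0, 0, 0.6, 0, 0, 0.02, 0, 0.6, 0, 0, 0, 0, 0.6, 0, 0, 0, 0]'

```text
time_s: 4.1
ee_pos: [458.1, 326.5, -0.3]
eef_rot: [[-0.573, -0.82, -0.002], [-0.82, 0.573, -0.001], [0.002, 0.001, -1.0]]
force: [0.3, 0.1, -0.1]
grip_width: 0.601
grasp_force: 0.0
```

Emit:
step_arm --commands '[0.6, 0, 0, 0.002, 0, 0.6, 0, 0, 0, 0]'

```text
time_s: 4.3
ee_pos: [459.3, 327.2, -0.8]
eef_rot: [[-0.573, -0.82, 0.001], [-0.82, 0.573, 0.0], [-0.001, -0.0, -1.0]]
force: [-0.2, -0.4, -0.5]
grip_width: 0.6
grasp_force: 0.0
```

Emit:
step_arm --commands '[0.6, 0, 0, 0.002, 0, 0.6, 0, 0, 0, 0]'

```text
time_s: 4.5
ee_pos: [459.0, 327.1, -3.1]
eef_rot: [[-0.573, -0.82, 0.0], [-0.82, 0.573, 0.0], [-0.0, -0.0, -1.0]]
force: [0.3, 0.4, 0.5]
grip_width: 0.599
grasp_force: 0.0
```

Emit:
step_arm --commands '[0.45, 0, 0, 0, 0, 0.45, 0, 0, 0, 0, 0.45, 0, 0, 0, 0]'

```text
time_s: 4.8
ee_pos: [459.0, 327.1, -3.1]
eef_rot: [[-0.573, -0.82, 0.0], [-0.82, 0.573, 0.0], [-0.0, -0.0, -1.0]]
force: [-0.4, 0.3, -0.3]
grip_width: 0.451
grasp_force: 0.0
```

Emit:
step_arm --commands '[0.45, 0, 0, 0.002, 0, 0.45, 0, 0, 0, 0]'

```text
time_s: 5.0
ee_pos: [458.8, 326.9, -5.5]
eef_rot: [[-0.573, -0.82, -0.0], [-0.82, 0.573, -0.0], [0.001, 0.0, -1.0]]
force: [-0.4, 0.2, -0.0]
grip_width: 0.45
grasp_force: 0.0
```

Emit:
step_arm --commands '[0.45, 0, 0, 0.0015, 0, 0.45, 0, 0, 0, 0]'

```text
time_s: 5.2
ee_pos: [458.8, 327.0, -7.0]
eef_rot: [[-0.572, -0.82, -0.0], [-0.82, 0.572, -0.0], [0.0, 0.0, -1.0]]
force: [-0.4, -0.2, -0.0]
grip_width: 0.453
grasp_force: 0.0
```

Emit:
step_arm --commands '[0.45, 0, 0, 0.001, 0, 0.45, 0, 0, 0, 0]'

```text
time_s: 5.4
ee_pos: [458.9, 327.0, -7.8]
eef_rot: [[-0.573, -0.82, -0.0], [-0.82, 0.573, -0.0], [0.0, 0.0, -1.0]]
force: [0.1, 0.0, 0.3]
grip_width: 0.448
grasp_force: 0.0
```

Emit:
step_arm --commands '[0.3, 0, 0, 0, 0, 0.3, 0, 0, 0, 0, 0.3, 0, 0, 0, 0, 0.3, 0, 0, 0, 0]'

```text
time_s: 5.8
ee_pos: [459.0, 327.1, -7.6]
eef_rot: [[-0.572, -0.82, 0.0], [-0.82, 0.572, 0.0], [-0.0, -0.0, -1.0]]
force: [-0.0, 0.9, 0.0]
grip_width: 0.302
grasp_force: 0.0
```

Emit:
step_arm --commands '[0.3, 0, 0, 0.001, 0, 0.3, 0, 0, 0, 0]'

```text
time_s: 6.0
ee_pos: [458.9, 327.0, -8.8]
eef_rot: [[-0.572, -0.82, -0.0], [-0.82, 0.572, -0.0], [0.0, 0.0, -1.0]]
force: [-0.5, 0.4, 0.2]
grip_width: 0.302
grasp_force: 0.0
```

Emit:
step_arm --commands '[0.3, 0, 0, 0.001, 0, 0.3, 0, 0, 0, 0]'

```text
time_s: 6.2
ee_pos: [458.9, 327.0, -9.9]
eef_rot: [[-0.573, -0.82, -0.0], [-0.82, 0.573, -0.0], [0.0, 0.0, -1.0]]
force: [-0.0, 0.3, 0.6]
grip_width: 0.297
grasp_force: 0.0
```

Run:
```python
from h import *
im=read_camera("scene")[:,:,::-1]; cv2.imwrite("pics/scene2.png",im)
cv2.imwrite("pics/c4.png",cv2.resize(cv2.convertScaleAbs(im[190:260,190:275],alpha=1.5),(680,560),interpolation=cv2.INTER_CUBIC))
s=sense();print(s["joints"],s["ee_pos"],s["force"])
```

```text
[ 3.00162761e+01  8.63107278e+00  1.14053254e+02  1.54565234e-04
  5.73261160e+01 -1.15059626e+02] [458.91206744 327.02977908  -9.78987873] [-0.51882825 -0.9368402   0.4047342 ]
```

View pics/c4.png

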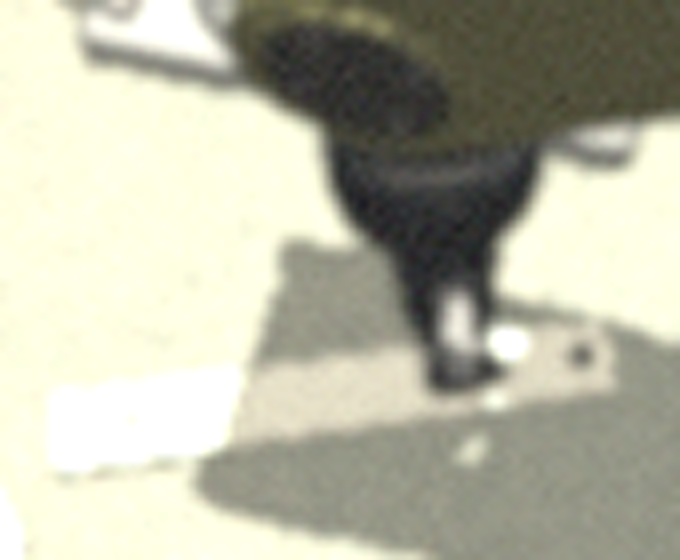

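The near fingertip is at crop (455,385). The strip is still untouched under it, so the real tips stand higher than the reading. I'll keep feeling down.

Emit:
step_arm --commands '[0.3, 0, 0, 0.0015, 0, 0.3, 0, 0, 0, 0]'

```text
time_s: 6.45
ee_pos: [458.8, 327.0, -11.4]
eef_rot: [[-0.572, -0.82, -0.0], [-0.82, 0.572, -0.0], [0.0, 0.0, -1.0]]
force: [0.6, 0.0, 0.5]
grip_width: 0.3
grasp_force: 0.0
```

Emit:
step_arm --commands '[0.3, 0, 0, 0.0015, 0, 0.3, 0, 0, 0, 0]'

```text
time_s: 6.65
ee_pos: [458.8, 327.0, -12.9]
eef_rot: [[-0.573, -0.82, -0.0], [-0.82, 0.573, -0.0], [0.0, 0.0, -1.0]]
force: [-0.4, 1.0, -0.1]
grip_width: 0.301
grasp_force: 0.0
```

Run:
```python
from h import *
for z in(0,5,8,12,16,20):print(z,((proj("scene",[448.7,334.2,z])-[190,190])*8).round())
print(sense()["joint_torque"])
```

```text
0 [450. 413.]
5 [450. 407.]
8 [449. 403.]
12 [449. 398.]
16 [449. 393.]
20 [448. 388.]
[-1.10182335e-02 -3.76875329e+01 -3.04976821e+01 -5.18865891e-04
 -2.23540538e-02  6.16046947e-06]
```

Emit:
step_arm --commands '[0.3, 0, 0, 0.0015, 0, 0.3, 0, 0, 0, 0]'

```text
time_s: 6.85
ee_pos: [458.9, 327.0, -14.4]
eef_rot: [[-0.573, -0.82, -0.0], [-0.82, 0.573, -0.0], [0.0, 0.0, -1.0]]
force: [0.4, 0.1, 0.3]
grip_width: 0.303
grasp_force: 0.0
```

Emit:
step_arm --commands '[0.3, 0, 0, 0.0015, 0, 0.3, 0, 0, 0, 0]'

```text
time_s: 7.05
ee_pos: [458.9, 327.0, -15.9]
eef_rot: [[-0.572, -0.82, -0.0], [-0.82, 0.572, -0.0], [0.0, 0.0, -1.0]]
force: [0.4, 1.1, 0.6]
grip_width: 0.3
grasp_force: 0.0
```

Emit:
step_arm --commands '[0.3, 0, 0, 0.0015, 0, 0.3, 0, 0, 0, 0]'

```text
time_s: 7.25
ee_pos: [458.8, 327.0, -17.4]
eef_rot: [[-0.573, -0.82, -0.0], [-0.82, 0.573, -0.0], [0.0, 0.0, -1.0]]
force: [-0.1, -0.4, 0.4]
grip_width: 0.299
grasp_force: 0.0
```

Emit:
step_arm --commands '[0.3, 0, 0, 0.0015, 0, 0.3, 0, 0, 0, 0]'

```text
time_s: 7.45
ee_pos: [458.9, 327.0, -18.9]
eef_rot: [[-0.572, -0.82, -0.0], [-0.82, 0.572, -0.0], [0.0, 0.0, -1.0]]
force: [0.4, -0.1, -0.1]
grip_width: 0.294
grasp_force: 0.0
```

Emit:
step_arm --commands '[0.3, 0, 0, 0.0015, 0, 0.3, 0, 0, 0, 0]'

```text
time_s: 7.65
ee_pos: [458.9, 327.0, -20.4]
eef_rot: [[-0.573, -0.82, -0.0], [-0.82, 0.573, -0.0], [0.0, 0.0, -1.0]]
force: [0.5, -0.7, 0.1]
grip_width: 0.303
grasp_force: 0.0
```

Emit:
step_arm --commands '[0.3, 0, 0, 0.0015, 0, 0.3, 0, 0, 0, 0]'

```text
time_s: 7.85
ee_pos: [458.9, 327.0, -21.9]
eef_rot: [[-0.573, -0.82, -0.0], [-0.82, 0.573, -0.0], [0.0, 0.0, -1.0]]
force: [-0.1, -0.4, -0.2]
grip_width: 0.3
grasp_force: 0.0
```

Run:
```python
from h import *
im=read_camera("scene")[:,:,::-1]; cv2.imwrite("pics/scene3.png",im)
cv2.imwrite("pics/c5.png",cv2.resize(cv2.convertScaleAbs(im[190:260,190:275],alpha=1.5),(680,560),interpolation=cv2.INTER_CUBIC))
```

```text
(no output)
```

View pics/c5.png

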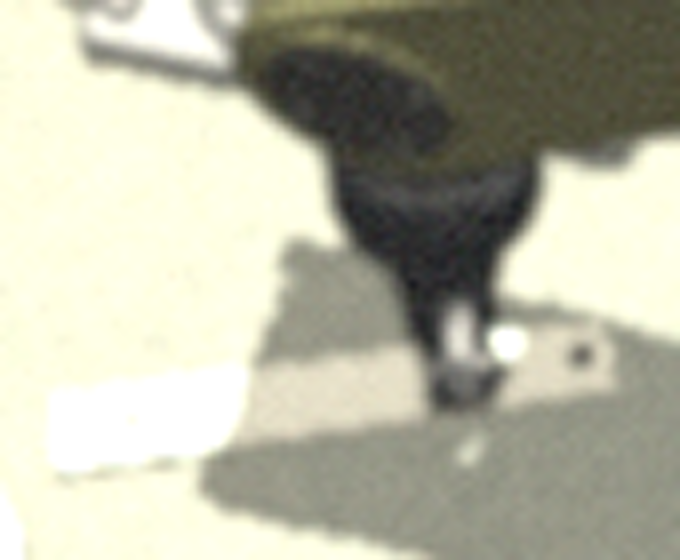

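The near tip is now at crop (455,403), just about at the strip's top. The pose reading is therefore about 29 mm lower than the real tips.

Emit:
step_arm --commands '[0.3, 0, 0, 0.001, 0, 0.3, 0, 0, 0, 0]'

```text
time_s: 8.1
ee_pos: [458.9, 327.0, -22.8]
eef_rot: [[-0.572, -0.82, -0.0], [-0.82, 0.572, -0.0], [0.0, 0.0, -1.0]]
force: [-0.3, -0.0, -0.0]
grip_width: 0.299
grasp_force: 0.0
```

Emit:
step_arm --commands '[0.3, 0, 0, 0.001, 0, 0.3, 0, 0, 0, 0]'

```text
time_s: 8.3
ee_pos: [458.9, 327.0, -23.8]
eef_rot: [[-0.572, -0.82, -0.0], [-0.82, 0.572, -0.0], [0.0, 0.0, -1.0]]
force: [-0.4, 0.3, 0.1]
grip_width: 0.299
grasp_force: 0.0
```

Emit:
step_arm --commands '[0.3, 0, 0, 0.001, 0, 0.3, 0, 0, 0, 0]'

```text
time_s: 8.5
ee_pos: [458.9, 327.0, -24.8]
eef_rot: [[-0.573, -0.82, -0.0], [-0.82, 0.573, -0.0], [0.0, 0.0, -1.0]]
force: [-1.3, -0.0, -0.7]
grip_width: 0.299
grasp_force: 0.0
```

Emit:
step_arm --commands '[0.3, 0, 0, 0.001, 0, 0.3, 0, 0, 0, 0]'

```text
time_s: 8.7
ee_pos: [458.9, 327.0, -25.8]
eef_rot: [[-0.573, -0.82, -0.0], [-0.82, 0.573, -0.0], [0.0, 0.0, -1.0]]
force: [0.4, 0.1, -0.1]
grip_width: 0.298
grasp_force: 0.0
```

Emit:
step_arm --commands '[0.3, 0, 0, 0.001, 0, 0.3, 0, 0, 0, 0]'

```text
time_s: 8.9
ee_pos: [458.8, 327.0, -26.9]
eef_rot: [[-0.573, -0.82, -0.0], [-0.82, 0.573, -0.0], [0.0, 0.0, -1.0]]
force: [0.1, 0.1, 0.3]
grip_width: 0.296
grasp_force: 0.0
```

Emit:
step_arm --commands '[0.3, 0, 0, 0.001, 0, 0.3, 0, 0, 0, 0]'

```text
time_s: 9.1
ee_pos: [458.9, 327.0, -27.8]
eef_rot: [[-0.573, -0.82, -0.0], [-0.82, 0.573, -0.0], [0.0, 0.0, -1.0]]
force: [-0.0, 0.8, -0.6]
grip_width: 0.3
grasp_force: 0.0
```

Emit:
step_arm --commands '[0.3, 0, 0, 0.001, 0, 0.3, 0, 0, 0, 0]'

```text
time_s: 9.3
ee_pos: [458.9, 327.0, -28.8]
eef_rot: [[-0.572, -0.82, -0.0], [-0.82, 0.572, -0.0], [0.0, 0.0, -1.0]]
force: [0.1, 0.9, -0.3]
grip_width: 0.3
grasp_force: 0.0
```

Emit:
step_arm --commands '[0.3, 0, 0, 0.001, 0, 0.3, 0, 0, 0, 0]'

```text
time_s: 9.5
ee_pos: [458.9, 327.0, -29.8]
eef_rot: [[-0.572, -0.82, -0.0], [-0.82, 0.572, -0.0], [0.0, 0.0, -1.0]]
force: [-0.1, -0.1, -0.6]
grip_width: 0.296
grasp_force: 0.0
```

Emit:
step_arm --commands '[0.3, 0, 0, 0.001, 0, 0.3, 0, 0, 0, 0]'

```text
time_s: 9.7
ee_pos: [459.1, 327.1, -30.1]
eef_rot: [[-0.572, -0.82, -0.0], [-0.82, 0.572, -0.0], [0.0, 0.0, -1.0]]
force: [-1.9, -2.1, 4.9]
grip_width: 0.303
grasp_force: 2.2
```

Emit:
step_arm --commands '[0.3, 0, 0, 0.001, 0, 0.3, 0, 0, 0, 0]'

```text
time_s: 9.9
ee_pos: [459.1, 327.2, -30.2]
eef_rot: [[-0.572, -0.82, -0.001], [-0.82, 0.572, -0.0], [0.001, 0.0, -1.0]]
force: [-4.4, -3.6, 11.4]
grip_width: 0.298
grasp_force: 5.3
```

Run:
```python
from h import *
a=[]
for n,(x,y,w,h) in(("scene",(190,190,85,85)),("top",(200,150,85,85))):
    im=read_camera(n)[:,:,::-1]; cv2.imwrite(f"pics/{n}4.png",im); a.append(im[y:y+h,x:x+w])
cv2.imwrite("pics/c6.png",cv2.resize(np.hstack(a),(800,400),interpolation=cv2.INTER_CUBIC))
# strip displacement check between scene0/scene4 on the lit cross end
p=cv2.imread("pics/scene0.png",0)[228:252,192:218].astype(np.float32);q=cv2.imread("pics/scene4.png",0)[228:252,192:218].astype(np.float32)
print(cv2.phaseCorrelate(p,q))
# vertical motion of finger between scene2 (-9.8) and scene4
p=cv2.imread("pics/scene2.png",0)[210:245,225:260];q=cv2.imread("pics/scene4.png",0)
r=cv2.matchTemplate(q[200:260,220:265],p,cv2.TM_CCOEFF_NORMED);print(cv2.minMaxLoc(r)); print(sense()["ee_pos"],sense()["force"])
```

```text
((0.414347870983125, -0.04982394969067805), 0.6030332350436552)
(0.21102339029312134, 0.9019402861595154, (10, 25), (5, 11))
[459.07421302 327.15768948 -30.23063751] [-4.16598969 -1.6761238   9.85381547]
```

View pics/c6.png

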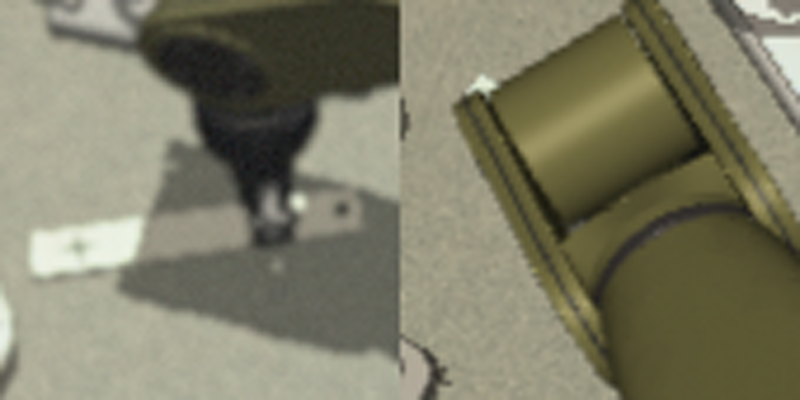

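Contact at last: the tips meet the strip's top (z=8) at a reading of −30, so the real tips are about 38 mm above the reading at this opening. I'll re-open, go lower and grip.

Emit:
step_arm --commands '[0.3, 0, 0, -0.008, 0, 0.65, 0, 0, 0, 0, 0.65, 0, 0, 0, 0, 0.65, 0, 0, 0, 0, 0.65, 0, 0, 0.006, 0, 0.65, 0, 0, 0.0065, 0, 0.65, 0, 0, 0, 0]'

```text
time_s: 10.7
ee_pos: [457.7, 326.3, -38.0]
eef_rot: [[-0.573, -0.82, -0.003], [-0.82, 0.573, -0.002], [0.003, 0.001, -1.0]]
force: [0.4, -0.1, 0.2]
grip_width: 0.649
grasp_force: 0.0
```

Emit:
step_arm --commands '[0.45, 0, 0, 0, 0, 0.45, 0, 0, 0, 0, 0.45, 0, 0, 0, 0, 0, 0, 0, 0, 0, 0, 0, 0, 0, 0, 0, 0, 0, 0, 0, 0, 0, 0, 0, 0]'

```text
time_s: 11.4
ee_pos: [459.5, 327.3, -35.5]
eef_rot: [[-0.573, -0.82, 0.001], [-0.82, 0.573, 0.001], [-0.001, -0.0, -1.0]]
force: [-0.5, 0.1, 3.8]
grip_width: 0.326
grasp_force: 59.7
```

Emit:
step_arm --commands '[0, 0, 0, -0.005, 0, 0, 0, 0, -0.01, 0, 0, 0, 0, -0.02, 0, 0, 0, 0, 0, 5.2, 0, 0, 0, 0, 6, 0, 0, 0, 0, 6, 0, 0, 0, 0, 6, 0, 0, 0, 0, 0, 0, 0, 0, 0, 0]'

```text
time_s: 12.3
ee_pos: [458.9, 327.0, -1.0]
eef_rot: [[-0.848, -0.53, -0.0], [-0.53, 0.848, -0.0], [0.0, 0.0, -1.0]]
force: [-0.8, 0.3, -1.5]
grip_width: 0.326
grasp_force: 59.3
```

```bash
python3 -c "
from h import *
to(411,103,-1,121.9)"
```

```text
t 12.3 pos [458.9 327.   -1. ] yang 122.0 tilt [-0.0001 -0.    ] | d mm [ 159.3 -164.6   -0. ] turn 0.1 F [-0.8  0.3 -1.5] grip 0.32632695120941635 59.28538978099823
```

Emit:
step_arm --commands '[0, 0.015, -0.015, 0, 0, 0, 0.02, -0.021, 0, 0, 0, 0.02, -0.021, 0, 0, 0, 0.02, -0.021, 0, 0, 0, 0.02, -0.021, 0, 0, 0, 0.02, -0.021, 0, 0, 0, 0.02, -0.021, 0, 0, 0, 0.015, -0.015, 0, 0, 0, 0.009, -0.009, 0, 0, 0, 0, 0, 0, 0, 0, 0, 0, 0, 0]'

```text
time_s: 13.4
ee_pos: [411.5, 103.3, -0.9]
eef_rot: [[-0.849, -0.528, 0.001], [-0.528, 0.849, 0.0], [-0.001, 0.0, -1.0]]
force: [-0.2, -0.1, -0.9]
grip_width: 0.33
grasp_force: 59.3
```

Run:
```python
from h import *
to(504,161,-1,121.9)
a=[]
p=sense()["ee_pos"][:2]; c=p+119.5*np.array([.849,.528]); print("pred cross",c)
for n in("scene","top"):
    im=read_camera(n)[:,:,::-1]; cv2.imwrite(f"pics/{n}5.png",im)
    u=proj(n,[*c,43]);print(n,u); x,y=int(u[0])-40,int(u[1])-40; print(x,y)
    a.append(im[y:y+90,x:x+90])
cv2.imwrite("pics/c7.png",cv2.resize(np.hstack(a),(800,400),interpolation=cv2.INTER_CUBIC))
```

```text
t 13.4 pos [411.5 103.3  -0.9] yang 121.88 tilt [0.0007 0.0004] | d mm [-1.09e+02  1.00e-01  2.00e-01] turn -0.02 F [-0.2 -0.1 -0.9] grip 0.329745386241444 59.3484753370285
pred cross [512.94586323 166.39351332]
scene [271.08087485 188.11781668]
231 148
top [309.13342297 172.80567442]
269 132
```

View pics/c7.png

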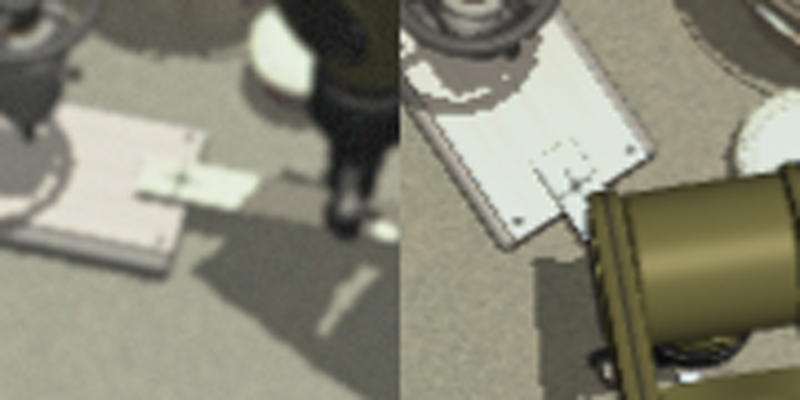

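The cross is visible in the scene half at (182,180) and in the top half at (575,186). The punch tip shows in the scene half near (30,135).

Run:
```python
from h import *
s=(231+182/4.444-.4,148+180/4.444-.4); t=(269+175/4.444-.4,132+186/4.444-.4); pt=(231+30/4.444-.4,148+136/4.444-.4)
print("tri cross",tri(s,t))
for z in(41,43,45):print(z,onz("scene",s,z)[:2],onz("top",t,z)[:2])
print("punch",pt,[onz("scene",pt,z)[:2].round(1) for z in(48,52,56)])
# wheel rim ellipse by dark mask in both views, centre on z=213
for n,box,d in(("scene",(200,115,262,168),"pics/scene5.png"),("top",(255,95,315,150),"pics/top5.png")):
    im=cv2.imread(d,0);x0,y0,x1,y1=box
    print(n,"axis@216/236 proj",[proj(n,[605.5,224,z]).round(1).tolist() for z in(36,52,216)])
```

```text
tri cross [508.62970143 169.522392    51.52275092]
41 [512.87761911 164.37357165] [511.5956825  169.74844591]
43 [511.95443673 165.30997169] [511.14223475 169.75858309]
45 [511.03125434 166.24637172] [510.68878701 169.76872026]
punch (237.35067506750676, 178.2030603060306) [array([611., 218.]), array([608.8, 219.7]), array([606.6, 221.4])]
scene axis@216/236 proj [[237.3, 182.5], [237.0, 179.6], [233.9, 146.8]]
top axis@216/236 proj [[288.7, 143.1], [288.4, 141.5], [285.5, 122.4]]
```

Emit:
step_arm --commands '[0, -0.01, -0.0006, 0, 0, 0, -0.02, -0.0005, 0, 0, 0, -0.02, -0.0005, 0, 0, 0, -0.02, -0.0005, 0, 0, 0, -0.02, -0.0005, 0, 0, 0, -0.01, 0, 0, 0, 0, -0.01, 0, 0, 0, 0, 0, 0, 0.003, 0, 0, 0, 0, 0.002, 0, 0, 0, 0, 0, 0]'

```text
time_s: 14.5
ee_pos: [504.8, 158.6, -6.9]
eef_rot: [[-0.849, -0.528, -0.002], [-0.528, 0.849, -0.0], [0.001, 0.001, -1.0]]
force: [0.4, -0.3, -1.4]
grip_width: 0.327
grasp_force: 59.4
```

Emit:
step_arm --commands '[0, 0, 0, 0.001, 0, 0, 0, 0, 0, 0]'

```text
time_s: 14.7
ee_pos: [505.5, 158.6, -7.3]
eef_rot: [[-0.849, -0.528, -0.0], [-0.528, 0.849, -0.0], [0.0, 0.0, -1.0]]
force: [0.1, -0.7, -0.4]
grip_width: 0.328
grasp_force: 59.4
```

Emit:
step_arm --commands '[0, 0, 0, 0.001, 0, 0, 0, 0, 0, 0]'

```text
time_s: 14.9
ee_pos: [505.9, 158.7, -7.5]
eef_rot: [[-0.849, -0.528, -0.0], [-0.528, 0.849, -0.0], [0.0, -0.0, -1.0]]
force: [-2.6, -1.6, 4.5]
grip_width: 0.325
grasp_force: 59.9
```

```bash
cat > m.py <<'E'
from h import *
import sys
def avg(n,k=6): return np.mean([read_camera(n)[:,:,::-1].astype(np.float32) for _ in range(k)],0)
E
python3 - <<'E'
from m import *
im=avg("scene",8); np.save("pics/s6.npy",im)
t=avg("top",4); np.save("pics/t6.npy",t)
a=cv2.resize(im[158:208,205:285],(800,500),interpolation=cv2.INTER_CUBIC)
a=np.clip(a*1.3,0,255).astype(np.uint8)
cv2.imwrite("pics/c8.png",a); to(0,0,0)
E
```

```text
t 15.5 pos [505.9 158.7  -7.6] yang 121.88 tilt [-0.0004 -0.0004] | d mm [513.4 132.4  -7.3] turn None F [-3.9 -0.8  6.3] grip 0.32272785629174777 60.150307416915894
```

View pics/c8.png

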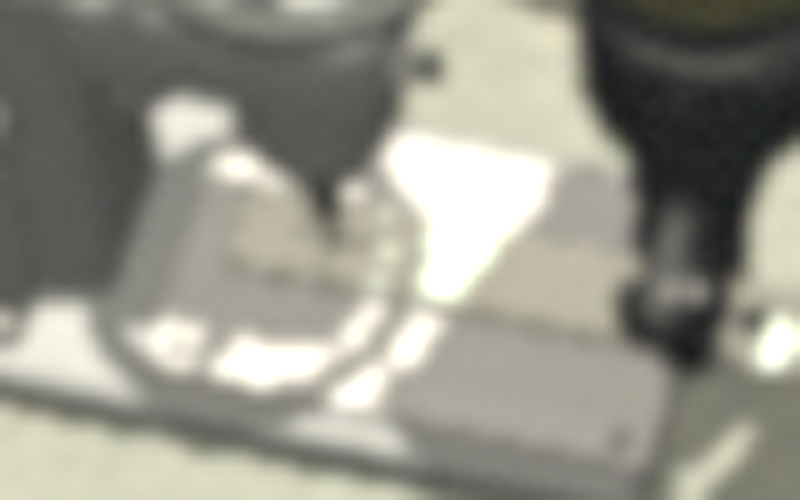

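The punch tip is near crop (330,238). The strip (tan) has its end near crop x≈230 and its near edge running from (238,268) to (640,340). The cross is faint in the shadow, so I'll read it numerically in bed coordinates.

```bash
cat >> m.py <<'E'
def patch(im,n,O,ang,S,W,z):
    u=np.array([np.cos(ang),np.sin(ang)]);v=np.array([-u[1],u[0]])
    P=np.array([[proj(n,[*(O+u*s+v*w),z]) for s in S] for w in W],np.float32)
    return cv2.remap(im.astype(np.float32),P[...,0],P[...,1],cv2.INTER_LINEAR)
E
python3 - <<'E'
from m import *
im=np.load("pics/s6.npy");O=np.array([607.5,221.5]);A=np.radians(31.9)
S=np.arange(-51,46,3.);W=np.arange(30,-31,-3.)
p=patch(im,"scene",O,A,S,W,36)
g=p.mean(2);rb=p[...,2]-p[...,0]
np.set_printoptions(linewidth=250)
print("S",S.astype(int))
for i,w in enumerate(W):print(int(w),g[i].astype(int))
print("RB")
for i,w in enumerate(W):print(int(w),rb[i].astype(int))
for X in([0,0,36],[0,0,50]):print(proj("scene",[607.5,221.5,X[2]]))
E
```

```text
S [-51 -48 -45 -42 -39 -36 -33 -30 -27 -24 -21 -18 -15 -12  -9  -6  -3   0   3   6   9  12  15  18  21  24  27  30  33  36  39  42  45]
30 [126 126 130 150 188 213 207 177 146 146 172 191 183 155 131 124 124 124 124 124 124 124 124 124 124 124 123 123 123 124 121 118 111]
27 [126 126 135 160 193 209 197 166 145 152 177 189 174 146 127 123 123 123 124 124 124 124 124 124 123 123 123 123 123 124 122 118 111]
24 [124 126 139 166 193 203 186 156 140 156 183 188 161 136 124 122 122 122 123 123 122 121 123 123 122 122 122 123 123 124 122 118 112]
21 [120 123 138 161 180 187 173 143 131 153 175 172 149 128 119 117 117 119 121 120 117 115 117 120 120 119 119 121 124 124 123 119 112]
18 [117 120 130 147 164 170 158 135 127 143 159 157 140 122 114 112 112 115 120 117 113 112 115 118 118 116 117 119 123 125 125 120 112]
15 [118 126 140 156 160 164 155 137 127 133 148 152 139 126 118 113 112 117 121 120 115 114 119 123 122 117 116 119 123 125 124 119 112]
12 [127 140 162 185 196 191 170 145 131 137 153 158 144 133 127 124 121 122 126 127 126 126 129 132 130 126 122 121 123 125 124 120 113]
9 [13
[... 3461 characters left out ...]
2 12 12 10  8]
-15 [18 12  9 10 11 11 13 19 19 18 16 16 16 16 16 16 15 12  7  4  7 10 14 15 16 17 16 15 15 15 14 11  9]
-18 [17 13 11 11 13 13 13 18 19 18 16 14 13 13 14 15 15 13  7  4  4  7 10 12 14 15 16 17 18 18 16 13 10]
-21 [15 13 13 14 14 14 14 15 18 19 17 15 13 11 12 13 14 12  7  3  3  4  6  8 11 13 15 17 18 19 18 14 10]
-24 [14 13 14 14 15 14 14 14 15 17 20 18 15 12 12 12 11 10  6  4  3  3  4  5  7  8 11 14 16 17 16 13 10]
-27 [14 13 14 14 14 14 14 14 14 15 17 19 17 15 12 10  8  7  4  3  3  3  3  3  4  4  6  9 12 13 13 11  9]
-30 [14 14 14 14 14 14 14 14 14 14 15 17 18 17 13  9  6  4  3  3  2  2  3  2  2  2  3  5  8  8  9  9  9]
[237.47870855 181.67090115]
[237.23831971 179.15507292]
```

Run:
```python
from m import *
A=np.radians(31.9)
for n,O in(("scene",(607.5,221.5)),("top",(605,225.5))):
    im=cv2.imread(f"pics/{n}0.png");O=np.array(O)
    W=np.arange(-75,76,1.)
    for S in(np.arange(-75,-65,2.),np.arange(-90,-80,2.),np.arange(-105,-95,2.)):
        p=patch(im,n,O,A,S,W,28).mean(2).mean(1)
        c=np.median(p[60:90]);h=c-35
        hi=np.where(p>h)[0];a,b=hi[hi<60].min() if 0 else None,None
        i=75
        while p[i]>h:i-=1
        lo=W[i]+(h-p[i])/(p[i+1]-p[i])
        i=75
        while p[i]>h:i+=1
        up=W[i-1]+(p[i-1]-h)/(p[i-1]-p[i])
        print(n,S.mean(),"lo",round(lo,1),"up",round(up,1),"mid",round((lo+up)/2,2),"wid",round(up-lo,1))
    S=np.arange(-140,-80,1.);p=patch(im,n,O,A,S,np.arange(-30,31,5.),28).mean(2).mean(0)
    h=p[-15:].mean()-35;i=np.where(p<h)[0].max();print("front",S[i]+(h-p[i])/(p[i+1]-p[i]))
```

```text
scene -71.0 lo -52.0 up 52.5 mid 0.24 wid 104.4
scene -86.0 lo -52.4 up 52.5 mid 0.06 wid 104.9
scene -101.0 lo -51.7 up 52.0 mid 0.13 wid 103.7Traceback (most recent call last):
  File "<stdin>", line 17, in <module>
  File "m.py", line 6, in patch
    P=np.array([[proj(n,[*(O+u*s+v*w),z]) for s in S] for w in W],np.float32)
                 ~~~~^^^^^^^^^^^^^^^^^^^^
  File "h.py", line 12, in proj
    k,d,R,t=K(n); return cv2.projectPoints(np.array([X],float),cv2.Rodrigues(R)[0],t,k,d)[0][0,0]
            ~^^^
  File "h.py", line 4, in K
    c=camera_info(n); f=210/np.tan(np.radians(c["fovy"]/2))
ValueError: time passes only in moves, steps and waits
```

```bash
sed -i 's/^def K(n):/import functools\n@functools.lru_cache\ndef K(n):/' h.py
python3 - <<'E'
from m import *
A=np.radians(31.9);O=np.array([607.5,221.5])
for f in("scene0","scene5"):
    im=cv2.imread(f"pics/{f}.png")
    for W in(np.arange(25,46,4.),np.arange(-45,-24,4.)):
        S=np.arange(-140,-80,1.);p=patch(im,"scene",O,A,S,W,28).mean(2).mean(0)
        h=p[-15:].mean()-35;i=np.where(p<h)[0].max();print(f,"front",S[i]+(h-p[i])/(p[i+1]-p[i]),p[-15:].mean())
im=np.load("pics/s6.npy")
S=np.arange(15,45,1.);p=patch(im,"scene",O,A,S,np.arange(-6,10,2.),36).mean(0)
print((p[:,2]-p[:,0]).round(1),p.mean(1).round())
E
```

```text
scene0 front -114.39930534362793 218.8567
scene0 front -114.6526295542717 218.75009
scene5 front -114.2915667295456 218.20753
scene5 front -114.85955660045147 217.88242
[19.1 19.1 19.1 19.2 19.2 19.3 19.3 19.4 19.3 19.  18.6 18.  17.3 16.6
 15.8 14.9 14.  13.2 12.4 11.8 11.4 11.2 11.1 11.1 10.9 10.6 10.3 10.
  9.5  8.9] [138. 138. 139. 139. 139. 139. 138. 138. 138. 137. 136. 135. 134. 132.
 130. 128. 127. 125. 125. 124. 124. 125. 125. 124. 124. 123. 121. 119.
 117. 114.]
```

Emit:
step_arm --commands '[0, -0.0008, 0.0017, 0, 0, 0, 0, 0, 0, 0, 0, 0, 0, -0.0005, 0, 0, 0, 0, 0, 0, 0.38, 0, 0, 0, 0, 0.45, 0, 0, 0, 0, 0.6, 0, 0, 0, 0, 0.6, 0, 0, 0, 0]'

```text
time_s: 16.3
ee_pos: [505.4, 160.8, -7.9]
eef_rot: [[-0.849, -0.528, -0.0], [-0.528, 0.849, 0.0], [0.0, 0.0, -1.0]]
force: [0.1, -0.4, 0.6]
grip_width: 0.6
grasp_force: 0.0
```

Run:
```python
from m import *
to(0,0,0)
im=avg("scene",8);np.save("pics/s7.npy",im)
A=np.radians(31.9);O=np.array([607.5,221.5])
rb=lambda p:(p[...,2]-p[...,0])
def cross(v,x,t):
    i=[k for k in range(len(v)-1) if (v[k]-t)*(v[k+1]-t)<=0];return [round(float(x[k]+(t-v[k])/(v[k+1]-v[k])*(x[k+1]-x[k])),2) for k in i]
for f in("s6","s7"):
    im=np.load(f"pics/{f}.npy")
    S=np.arange(15,45,1.);print(f,"end",cross(rb(patch(im,"scene",O,A,S,np.arange(-6,10,2.),36).mean(0)),S,15))
    W=np.arange(-30,31,1.)
    for s0 in(-66,-75,-45,-21,-12,9,16,22):
        p=patch(im,"scene",O,A,np.arange(s0-3,s0+4,2.),W,36).mean(1); print(s0,"edges",cross(rb(p),W,15),"darkest near",W[32+np.argmin(p.mean(1)[32:56])])
S=np.arange(-15,10,1.5);W=np.arange(15,-9,-1.5);g=patch(im,"scene",O,A,S,W,36).mean(2)
print(S)
for w,r in zip(W,g):print(w,r.astype(int))
```

```text
t 16.3 pos [505.4 160.8  -7.9] yang 121.88 tilt [-0.0005  0.    ] | d mm [514.1 130.4  -7.7] turn None F [ 0.1 -0.4  0.6] grip 0.6001296227142873 0.0
s6 end [29.86]
-66 edges [-17.45, 14.3] darkest near 17.0
-75 edges [-17.69, 14.29] darkest near 17.0
-45 edges [2.92, 15.41] darkest near 18.0
-21 edges [11.8, 18.23] darkest near 15.0
-12 edges [-26.93, -16.71, 13.76] darkest near 17.0
9 edges [-7.31, 13.69] darkest near 18.0
16 edges [-14.42, 13.89] darkest near 17.0
22 edges [-17.95, 13.79] darkest near 18.0
s7 end [28.94]
-66 edges [-15.43, 15.74] darkest near 20.0
-75 edges [-15.8, 16.09] darkest near 18.0
-45 edges [2.02, 14.78] darkest near 21.0
-21 edges [] darkest near 17.0
-12 edges [-27.41, -14.57, 16.48] darkest near 18.0
9 edges [-8.63, 16.68] darkest near 19.0
16 edges [-13.68, 16.13] darkest near 20.0
22 edges [-16.81, 16.25] darkest near 19.0
[-15.  -13.5 -12.  -10.5  -9.   -7.5  -6.   -4.5  -3.   -1.5   0.    1.5
   3.    4.5   6.    7.5   9. ]
15.0 [138 130 124 123 123 123 123 121 119 117 116 117 118 120 122 123 124]
13.5 [143 136 128 128 127 127 127 126 123 120 120 1
[... 366 characters left out ...]
 120 121 123 126 130 133 135]
4.5 [145 140 137 135 133 132 132 129 126 122 118 119 121 124 128 131 133]
3.0 [146 141 135 133 130 130 129 125 121 118 116 116 119 122 126 129 131]
1.5 [147 141 134 131 128 126 124 121 116 113 112 113 116 120 124 128 129]
0.0 [148 141 135 130 127 124 121 117 113 109 109 110 114 120 123 126 128]
-1.5 [148 142 135 130 127 124 122 118 113 107 106 107 111 118 122 125 127]
-3.0 [148 142 137 132 130 127 123 119 113 106 104 105 107 114 119 123 127]
-4.5 [146 141 137 134 132 130 126 122 117 109 104 103 102 109 116 121 125]
-6.0 [143 140 138 136 134 133 130 127 122 113 104 102  98 103 109 115 121]
-7.5 [142 140 138 137 136 135 135 131 126 116 105  98  92  93 100 107 116]
```

The cross is measured about 1 mm from the axis and the strip is released. Next I raise, turn the hand and go over the crank.

Emit:
step_arm --commands '[0.6, 0, 0, -0.01, 0, 0.6, 0, 0, -0.03, 0, 0.6, 0, 0, -0.045, 0, 0.6, 0, 0, -0.045, 0, 0.6, 0, 0, -0.045, 0, 0.6, 0, 0, -0.045, 0, 0.6, 0, 0, -0.045, 0, 0.6, 0, 0, -0.005, 8, 0.6, 0, 0, 0, 8, 0.6, 0, 0, 0, 8, 0.6, 0, 0, 0, 8, 0.6, 0, 0, 0, 8]'

```text
time_s: 17.9
ee_pos: [505.6, 160.7, 263.2]
eef_rot: [[-0.989, 0.147, 0.001], [0.147, 0.989, 0.0], [-0.001, 0.0, -1.0]]
force: [-0.1, 0.6, 0.9]
grip_width: 0.601
grasp_force: 0.0
```

Emit:
step_arm --commands '[0.6, 0, 0, 0, 8, 0.6, 0, 0, 0, 8, 0.6, 0, 0, 0, 8, 0.6, 0, 0, 0, 8, 0.6, 0, 0, 0, 5, 0.6, 0, 0, 0, 0, 0.6, 0, 0, 0, 0]'

```text
time_s: 18.6
ee_pos: [505.6, 160.7, 262.9]
eef_rot: [[-0.707, 0.707, 0.001], [0.707, 0.707, 0.0], [-0.0, 0.001, -1.0]]
force: [0.1, 0.3, -0.2]
grip_width: 0.6
grasp_force: 0.0
```

```bash
python3 -c "
from h import *
to(626.4,178.1,262,45);print(sense()['joints'].round(1))"
```

```text
t 18.6 pos [505.6 160.7 262.9] yang 44.98 tilt [0.0006 0.0002] | d mm [-73.1  97.7   1. ] turn -0.02 F [ 0.1  0.3 -0.2] grip 0.59985692888871 0.0
[ 11.8 -10.2 104.8   0.   85.3 -33.1]
```

Emit:
step_arm --commands '[0.6, -0.018, 0.024, 0, 0, 0.6, -0.018, 0.024, 0, 0, 0.6, -0.018, 0.025, 0, 0, 0.6, -0.019, 0.025, 0, 0, 0.6, 0, 0, 0.015, 0, 0.6, 0, 0, 0.015, 0, 0.6, 0, 0, 0, 0]'

```text
time_s: 19.3
ee_pos: [624.0, 177.7, 228.1]
eef_rot: [[-0.706, 0.708, -0.007], [0.708, 0.706, -0.001], [0.004, -0.006, -1.0]]
force: [-0.4, -0.2, 0.1]
grip_width: 0.599
grasp_force: 0.0
```

Emit:
step_arm --commands '[0.6, 0, 0, 0.008, 0, 0.6, 0, 0, 0.004, 0, 0.6, 0, 0, 0, 0]'

```text
time_s: 19.6
ee_pos: [625.9, 178.1, 220.0]
eef_rot: [[-0.706, 0.708, -0.001], [0.708, 0.706, -0.0], [0.0, -0.0, -1.0]]
force: [0.2, 0.5, -0.4]
grip_width: 0.6
grasp_force: 0.0
```

Emit:
step_arm --commands '[0.6, 0, 0, 0.01, 0, 0.6, 0, 0, 0.01, 0, 0.6, 0, 0, 0, 0]'

```text
time_s: 19.9
ee_pos: [625.4, 177.9, 197.7]
eef_rot: [[-0.706, 0.709, -0.004], [0.709, 0.706, -0.001], [0.002, -0.003, -1.0]]
force: [0.2, -0.3, -0.2]
grip_width: 0.599
grasp_force: 0.0
```

Emit:
step_arm --commands '[0, 0, 0, 0, 0, 0, 0, 0, 0, 0, 0, 0, 0, 0, 0, 0, 0, 0, 0, 0, 0, 0, 0, 0, 0]'

```text
time_s: 20.4
ee_pos: [626.9, 178.3, 200.9]
eef_rot: [[-0.706, 0.709, 0.001], [0.709, 0.706, 0.0], [-0.0, 0.001, -1.0]]
force: [0.6, 0.7, 1.6]
grip_width: 0.189
grasp_force: 58.7
```

```bash
cat > circ.py <<'E'
from h import *
import sys
C=np.array([606.5,224.])
def rows(a0,step,n,g=0,r=50):
    R=sense()["eef_rot"][:2,:2]; P=lambda a:r*np.array([np.cos(np.radians(a)),np.sin(np.radians(a))])
    acc=np.zeros(2);out=[]
    for i in range(1,n+1):
        d=np.round((R.T@(P(a0+i*step)-P(a0)))-acc,1);acc+=d;out.append(d)
    print("end",a0+n*step); print(", ".join(f"{g}, {x/1e3:.4f}, {y/1e3:.4f}, 0, 0" for x,y in out))
E
python3 -c "
from circ import *
s=sense();d=s['ee_pos'][:2]-C;print(s['ee_pos'],d,np.hypot(*d),np.degrees(np.arctan2(d[1],d[0])),s['force'])
rows(-66.4,-20,18)"
```

```text
[626.93186422 178.2827207  200.92195347] [ 20.43186422 -45.7172793 ] 50.07525039574817 -65.91928394445061 [0.56440535 0.7294645  1.58255342]
end -426.4
0, 0.0090, -0.0148, 0, 0, 0, 0.0136, -0.0109, 0, 0, 0, 0.0164, -0.0056, 0, 0, 0, 0.0174, 0.0004, 0, 0, 0, 0.0162, 0.0063, 0, 0, 0, 0.0130, 0.0115, 0, 0, 0, 0.0083, 0.0152, 0, 0, 0, 0.0027, 0.0172, 0, 0, 0, -0.0034, 0.0170, 0, 0, 0, -0.0090, 0.0148, 0, 0, 0, -0.0136, 0.0109, 0, 0, 0, -0.0164, 0.0056, 0, 0, 0, -0.0174, -0.0004, 0, 0, 0, -0.0162, -0.0063, 0, 0, 0, -0.0130, -0.0115, 0, 0, 0, -0.0084, -0.0152, 0, 0, 0, -0.0026, -0.0172, 0, 0, 0, 0.0034, -0.0170, 0, 0
```

Emit:
step_arm --commands '[0, 0.009, -0.0148, 0, 0, 0, 0.0136, -0.0109, 0, 0, 0, 0.0164, -0.0056, 0, 0, 0, 0, 0, 0, 0, 0, 0, 0, 0, 0]'

```text
time_s: 20.9
ee_pos: [576.3, 183.7, 200.9]
eef_rot: [[-0.706, 0.708, -0.001], [0.708, 0.706, -0.001], [-0.0, -0.001, -1.0]]
force: [-3.7, -2.8, 3.5]
grip_width: 0.19
grasp_force: 59.7
```

```bash
python3 -c "
from circ import *
to(0,0,0);d=sense()['ee_pos'][:2]-C;print(np.hypot(*d),np.degrees(np.arctan2(d[1],d[0])))"
```

```text
t 20.9 pos [576.3 183.7 200.9] yang 44.92 tilt [-0.0009 -0.001 ] | d mm [ 276.9 -537.5  201.6] turn None F [-3.7 -2.8  3.5] grip 0.19035648984832207 59.696173046249896
50.36708444143217 -126.84214597872615
```

Emit:
step_arm --commands '[0, 0.0174, 0.0004, 0, 0, 0, 0.0162, 0.0063, 0, 0, 0, 0.013, 0.0115, 0, 0, 0, 0.0083, 0.0152, 0, 0, 0, 0.0027, 0.0172, 0, 0, 0, -0.0034, 0.017, 0, 0, 0, -0.009, 0.0148, 0, 0, 0, -0.0136, 0.0109, 0, 0, 0, -0.0164, 0.0056, 0, 0, 0, -0.0174, -0.0004, 0, 0, 0, -0.0162, -0.0063, 0, 0, 0, 0, 0, 0, 0]'

```text
time_s: 22.1
ee_pos: [655.1, 234.0, 200.8]
eef_rot: [[-0.704, 0.71, -0.004], [0.71, 0.704, -0.002], [0.002, -0.004, -1.0]]
force: [-8.1, -3.3, 7.0]
grip_width: 0.19
grasp_force: 60.2
```

```bash
python3 -c "
from circ import *
to(0,0,0);d=sense()['ee_pos'][:2]-C;print(np.hypot(*d),np.degrees(np.arctan2(d[1],d[0])))"
```

```text
t 22.1 pos [655.1 234.  200.8] yang 44.77 tilt [-0.004  -0.0017] | d mm [ 294.9 -629.1  203.9] turn None F [-8.1 -3.3  7. ] grip 0.19027730625452183 60.15527592971921
49.61791745325221 11.621379435116454
```

Emit:
step_arm --commands '[0, -0.013, -0.0115, 0, 0, 0, -0.0084, -0.0152, 0, 0, 0, -0.0026, -0.0172, 0, 0, 0, 0.0034, -0.017, 0, 0, 0, 0.009, -0.0148, 0, 0, 0, 0.0136, -0.0109, 0, 0, 0, 0.0164, -0.0056, 0, 0, 0, 0.0174, 0.0004, 0, 0, 0, 0.0162, 0.0063, 0, 0, 0, 0.013, 0.0115, 0, 0, 0, 0.0083, 0.0152, 0, 0, 0, 0, 0, 0, 0]'

```text
time_s: 23.3
ee_pos: [563.1, 249.2, 200.9]
eef_rot: [[-0.707, 0.707, 0.002], [0.707, 0.707, 0.002], [0.0, 0.003, -1.0]]
force: [0.2, 1.8, 5.2]
grip_width: 0.194
grasp_force: 60.0
```

```bash
python3 -c "
from circ import *
to(0,0,0);d=sense()['ee_pos'][:2]-C;print(np.hypot(*d),np.degrees(np.arctan2(d[1],d[0])))
rows(-206.4,-10,12)
rows(-266.4,-5,12)"
```

```text
t 23.3 pos [563.1 249.2 200.9] yang 45.0 tilt [0.0021 0.0024] | d mm [ 221.9 -575.   199.1] turn None F [0.2 1.8 5.2] grip 0.19384625189219917 59.978676738683134
50.20318729017112 149.88720895934858
end -326.4
0, 0.0020, 0.0085, 0, 0, 0, 0.0006, 0.0087, 0, 0, 0, -0.0010, 0.0086, 0, 0, 0, -0.0024, 0.0084, 0, 0, 0, -0.0039, 0.0078, 0, 0, 0, -0.0052, 0.0070, 0, 0, 0, -0.0063, 0.0060, 0, 0, 0, -0.0073, 0.0048, 0, 0, 0, -0.0079, 0.0035, 0, 0, 0, -0.0085, 0.0021, 0, 0, 0, -0.0087, 0.0005, 0, 0, 0, -0.0087, -0.0009, 0, 0
end -326.4
0, -0.0030, 0.0031, 0, 0, 0, -0.0033, 0.0029, 0, 0, 0, -0.0035, 0.0026, 0, 0, 0, -0.0038, 0.0022, 0, 0, 0, -0.0039, 0.0020, 0, 0, 0, -0.0041, 0.0015, 0, 0, 0, -0.0041, 0.0012, 0, 0, 0, -0.0043, 0.0009, 0, 0, 0, -0.0044, 0.0004, 0, 0, 0, -0.0043, 0.0001, 0, 0, 0, -0.0044, -0.0003, 0, 0, 0, -0.0043, -0.0007, 0, 0
```

Emit:
step_arm --commands '[0, 0.002, 0.0085, 0, 0, 0, 0.0006, 0.0087, 0, 0, 0, -0.001, 0.0086, 0, 0, 0, -0.0024, 0.0084, 0, 0, 0, -0.0039, 0.0078, 0, 0, 0, -0.0052, 0.007, 0, 0, 0, 0, 0, 0, 0]'

```text
time_s: 24.0
ee_pos: [605.5, 273.9, 200.9]
eef_rot: [[-0.705, 0.709, 0.002], [0.709, 0.705, 0.0], [-0.001, 0.002, -1.0]]
force: [1.3, -1.1, 4.8]
grip_width: 0.195
grasp_force: 59.9
```

Emit:
step_arm --commands '[0, -0.003, 0.0031, 0, 0, 0, -0.0033, 0.0029, 0, 0, 0, 0, 0, 0, 0]'

```text
time_s: 24.3
ee_pos: [613.7, 273.3, 200.9]
eef_rot: [[-0.705, 0.709, 0.001], [0.709, 0.705, -0.0], [-0.001, 0.001, -1.0]]
force: [0.6, -1.5, 5.7]
grip_width: 0.195
grasp_force: 60.0
```

Emit:
step_arm --commands '[0, -0.0035, 0.0026, 0, 0, 0, 0, 0, 0, 0]'

```text
time_s: 24.5
ee_pos: [617.8, 272.5, 200.9]
eef_rot: [[-0.705, 0.709, 0.001], [0.709, 0.705, -0.0], [-0.001, 0.0, -1.0]]
force: [-0.6, -2.2, 6.1]
grip_width: 0.193
grasp_force: 60.0
```

Emit:
step_arm --commands '[0, -0.0038, 0.0022, 0, 0, 0, 0, 0, 0, 0]'

```text
time_s: 24.7
ee_pos: [621.9, 271.3, 200.9]
eef_rot: [[-0.705, 0.709, 0.001], [0.709, 0.705, -0.0], [-0.001, 0.0, -1.0]]
force: [0.1, -3.2, 5.8]
grip_width: 0.198
grasp_force: 60.0
```

Emit:
step_arm --commands '[0, -0.0039, 0.002, 0, 0, 0, 0, 0, 0, 0]'

```text
time_s: 24.9
ee_pos: [625.0, 270.2, 200.9]
eef_rot: [[-0.705, 0.709, -0.002], [0.709, 0.705, -0.0], [0.001, -0.002, -1.0]]
force: [-3.7, -2.6, 8.1]
grip_width: 0.194
grasp_force: 60.2
```

Emit:
step_arm --commands '[0, -0.002, 0.0008, 0, 0, 0, 0, 0, 0, 0]'

```text
time_s: 25.1
ee_pos: [625.0, 270.2, 200.8]
eef_rot: [[-0.706, 0.708, -0.006], [0.708, 0.706, 0.001], [0.005, -0.004, -1.0]]
force: [-9.7, -0.7, 9.1]
grip_width: 0.194
grasp_force: 60.5
```

Emit:
step_arm --commands '[0, -0.002, 0.0007, 0, 0, 0, 0, 0, 0, 0]'

```text
time_s: 25.3
ee_pos: [625.0, 270.1, 200.8]
eef_rot: [[-0.706, 0.708, -0.01], [0.708, 0.706, 0.002], [0.008, -0.006, -1.0]]
force: [-15.5, 0.3, 11.7]
grip_width: 0.193
grasp_force: 60.7
```

The stop is felt at 68° on the circle, exactly as predicted, with the force rising to 15 N. Now back off 90°.

```bash
python3 -c "
from circ import *
rows(63.7,9.4,10)"
```

```text
end 157.7
0, 0.0075, -0.0033, 0, 0, 0, 0.0069, -0.0044, 0, 0, 0, 0.0061, -0.0055, 0, 0, 0, 0.0050, -0.0064, 0, 0, 0, 0.0040, -0.0072, 0, 0, 0, 0.0027, -0.0077, 0, 0, 0, 0.0015, -0.0081, 0, 0, 0, 0.0001, -0.0082, 0, 0, 0, -0.0012, -0.0081, 0, 0, 0, -0.0026, -0.0078, 0, 0
```

Emit:
step_arm --commands '[0, 0.0075, -0.0033, 0, 0, 0, 0.0069, -0.0044, 0, 0, 0, 0.0061, -0.0055, 0, 0, 0, 0.005, -0.0064, 0, 0, 0, 0.004, -0.0072, 0, 0, 0, 0.0027, -0.0077, 0, 0, 0, 0.0015, -0.0081, 0, 0, 0, 0.0001, -0.0082, 0, 0, 0, -0.0012, -0.0081, 0, 0, 0, -0.0026, -0.0078, 0, 0, 0, 0, 0, 0, 0, 0, 0, 0, 0, 0]'

```text
time_s: 26.5
ee_pos: [560.0, 243.1, 200.9]
eef_rot: [[-0.705, 0.709, -0.001], [0.709, 0.705, 0.001], [0.001, -0.0, -1.0]]
force: [-2.0, 0.2, 6.2]
grip_width: 0.194
grasp_force: 60.1
```

```bash
python3 -c "
from circ import *
to(0,0,0);d=sense()['ee_pos'][:2]-C;print(np.hypot(*d),np.degrees(np.arctan2(d[1],d[0])))"
```

```text
t 26.5 pos [560.  243.1 200.9] yang 44.87 tilt [-0.0011  0.0009] | d mm [ 222.5 -568.3  201.2] turn None F [-2.   0.2  6.2] grip 0.19386036023197462 60.118325573857874
50.30028473684003 157.72226464185252
```

Emit:
step_arm --commands '[0.3, 0, 0, 0, 0, 0.3, 0, 0, 0, 0, 0.5, 0, 0, 0, 0, 0.5, 0, 0, 0, 0, 0.5, 0, 0, -0.01, 0, 0.5, 0, 0, -0.03, 0, 0.5, 0, 0, -0.03, 0, 0.6, -0.005, -0.024, 0, 0, 0.6, -0.005, -0.024, 0, 0, 0.6, -0.005, -0.024, 0, 0, 0.6, -0.005, -0.0245, 0, 0, 0.6, 0, 0, 0, -7]'

```text
time_s: 27.7
ee_pos: [505.4, 158.9, 271.6]
eef_rot: [[-0.787, 0.616, 0.001], [0.616, 0.787, -0.0], [-0.001, 0.001, -1.0]]
force: [0.7, 0.7, 1.1]
grip_width: 0.599
grasp_force: 0.0
```

Emit:
step_arm --commands '[0.6, 0, 0, 0, -7, 0.6, 0, 0, 0, -7, 0.6, 0, 0, 0, -7, 0.6, 0, 0, 0, -7, 0.6, 0, 0, 0, -7, 0.6, 0, 0, 0, -7, 0.6, 0, 0, 0, -7, 0.6, 0, 0, 0, -7, 0.6, 0, 0, 0, -7, 0.6, 0, 0, 0, -7, 0.6, 0, 0, 0, 0, 0.6, 0, 0, 0, 0]'

```text
time_s: 28.9
ee_pos: [506.3, 160.6, 270.9]
eef_rot: [[-0.85, -0.526, 0.001], [-0.526, 0.85, 0.0], [-0.001, -0.0, -1.0]]
force: [0.2, -0.5, 0.1]
grip_width: 0.597
grasp_force: 0.0
```

Run:
```python
from m import *
to(505.4,160.8,-8,121.9)
im=avg("scene",4);np.save("pics/s8.npy",im)
A=np.radians(31.9);O=np.array([607.5,221.5])
rb=lambda p:(p[...,2]-p[...,0])
def cross(v,x,t):
    i=[k for k in range(len(v)-1) if (v[k]-t)*(v[k+1]-t)<=0];return [round(float(x[k]+(t-v[k])/(v[k+1]-v[k])*(x[k+1]-x[k])),2) for k in i]
W=np.arange(-30,31,1.)
for s0 in(-66,-75,-12,16,22):
    p=patch(im,"scene",O,A,np.arange(s0-3,s0+4,2.),W,36).mean(1); print(s0,"edges",cross(rb(p),W,15))
# crank: dark blob direction check, predicted pixel
print(proj("scene",[560,243,262]),im[tuple(proj("scene",[560,243,262]).astype(int)[::-1])])
```

```text
t 28.9 pos [506.3 160.6 270.9] yang 121.73 tilt [0.0007 0.0002] | d mm [  0.8   0.7 278.9] turn -0.17 F [ 0.2 -0.5  0.1] grip 0.5966828321641034 0.0
-66 edges [-15.48, 15.71]
-75 edges [-15.26, 15.78]
-12 edges [-25.96, -14.47, 15.74]
16 edges [-9.17, 15.22]
22 edges [-13.34, 15.77]
[239.03690833 149.57601387] [73.25 76.75 78.75]
```

Emit:
step_arm --commands '[0.6, 0.0008, 0, 0.045, 0, 0.6, 0, 0, 0.045, 0, 0.6, 0, 0, 0.045, 0, 0.6, 0, 0, 0.045, 0, 0.6, 0, 0, 0.045, 0, 0.6, 0, 0, 0.03, 0, 0.6, 0, 0, 0.015, 0, 0.6, 0, 0, 0.0085, 0, 0.6, 0, 0, 0, 0, 0.6, 0, 0, 0, 0]'

```text
time_s: 30.1
ee_pos: [507.2, 160.5, -6.3]
eef_rot: [[-0.849, -0.528, 0.003], [-0.528, 0.849, 0.001], [-0.003, -0.001, -1.0]]
force: [-0.2, 0.5, 0.9]
grip_width: 0.6
grasp_force: 0.0
```

Emit:
step_arm --commands '[0.45, 0, 0, 0, 0, 0.4, 0, 0, 0, 0, 0, 0, 0, 0, 0, 0, 0, 0, 0, 0, 0, 0, 0, 0, 0, 0, 0, 0, 0, 0]'

```text
time_s: 30.7
ee_pos: [506.6, 160.4, -6.4]
eef_rot: [[-0.849, -0.528, 0.002], [-0.528, 0.849, 0.0], [-0.002, -0.001, -1.0]]
force: [-1.3, 0.8, 6.0]
grip_width: 0.325
grasp_force: 58.9
```

Emit:
step_arm --commands '[0, 0, 0, -0.0015, 0, 0, 0.01, 0, 0, 0, 0, 0.015, 0, 0, 0, 0, 0.02, 0, 0, 0, 0, 0.02, 0, 0, 0, 0, 0.02, 0, -0.002, 0, 0, 0.015, 0, -0.004, 0, 0, 0.01, 0, -0.002, 0, 0, 0, 0, 0, 0]'

```text
time_s: 31.6
ee_pos: [410.7, 101.5, 1.0]
eef_rot: [[-0.85, -0.527, -0.001], [-0.527, 0.85, -0.0], [0.001, 0.0, -1.0]]
force: [-0.0, -0.2, -1.3]
grip_width: 0.317
grasp_force: 59.1
```

```bash
python3 -c "
from h import *
to(459,327,-1,121.9)"
```

```text
t 31.6 pos [410.7 101.5   1. ] yang 121.84 tilt [-0.0005 -0.0001] | d mm [-160.   166.1    1.9] turn -0.06 F [-0.  -0.2 -1.3] grip 0.31665537329734794 59.14955198764801
```

Emit:
step_arm --commands '[0, -0.01, 0.01, 0, 0, 0, -0.02, 0.021, 0, 0, 0, -0.02, 0.021, 0, 0, 0, -0.02, 0.021, 0, 0, 0, -0.02, 0.021, 0, 0, 0, -0.02, 0.021, 0, 0, 0, -0.02, 0.021, 0, 0, 0, -0.02, 0.02, 0, 0, 0, -0.01, 0.01, 0, 0, 0, 0, 0, 0, -7.5, 0, 0, 0, 0, -7.5, 0, 0, 0, 0, -8]'

```text
time_s: 32.8
ee_pos: [460.2, 327.3, 0.8]
eef_rot: [[-0.571, -0.821, -0.001], [-0.821, 0.571, -0.001], [0.001, 0.0, -1.0]]
force: [0.1, -0.2, 0.8]
grip_width: 0.317
grasp_force: 59.3
```

Emit:
step_arm --commands '[0, 0, 0, 0.015, 0, 0, 0, 0, 0.01, 0, 0, 0, 0, 0.005, 0, 0, 0, 0, 0, 0, 0, 0, 0, 0, 0]'

```text
time_s: 33.3
ee_pos: [460.2, 327.3, -29.0]
eef_rot: [[-0.576, -0.817, -0.0], [-0.817, 0.576, -0.0], [0.001, 0.0, -1.0]]
force: [-0.2, -1.3, -0.2]
grip_width: 0.323
grasp_force: 59.3
```

Emit:
step_arm --commands '[0, 0, 0, 0.002, 0, 0, 0, 0, 0.002, 0, 0, 0, 0, 0, 0]'

```text
time_s: 33.6
ee_pos: [460.3, 327.5, -32.7]
eef_rot: [[-0.575, -0.818, 0.0], [-0.818, 0.575, 0.0], [-0.0, -0.0, -1.0]]
force: [0.4, 0.7, -0.1]
grip_width: 0.326
grasp_force: 59.3
```

Emit:
step_arm --commands '[0, 0, 0, 0.001, 0, 0, 0, 0, 0, 0]'

```text
time_s: 33.8
ee_pos: [460.4, 327.6, -33.6]
eef_rot: [[-0.575, -0.818, 0.0], [-0.818, 0.575, 0.0], [-0.0, -0.0, -1.0]]
force: [-0.4, -0.3, -1.1]
grip_width: 0.324
grasp_force: 59.3
```

Emit:
step_arm --commands '[0, 0, 0, 0.001, 0, 0, 0, 0, 0, 0]'

```text
time_s: 34.0
ee_pos: [460.5, 327.6, -34.4]
eef_rot: [[-0.575, -0.818, 0.0], [-0.818, 0.575, 0.0], [-0.0, -0.0, -1.0]]
force: [-1.0, -0.5, 0.1]
grip_width: 0.32
grasp_force: 59.5
```

Emit:
step_arm --commands '[0, 0, 0, 0.001, 0, 0, 0, 0, 0, 0]'

```text
time_s: 34.2
ee_pos: [460.5, 327.6, -34.4]
eef_rot: [[-0.575, -0.818, -0.0], [-0.818, 0.575, -0.0], [0.0, 0.0, -1.0]]
force: [-2.9, -2.3, 8.1]
grip_width: 0.325
grasp_force: 60.4
```

Emit:
step_arm --commands '[0.38, 0, 0, 0, 0, 0.45, 0, 0, 0, 0, 0.6, 0, 0, 0, 0, 0.6, 0, 0, 0, 0, 0.6, 0, 0, -0.01, 0, 0.6, 0, 0, -0.03, 0, 0.6, 0, 0, -0.04, 0, 0.6, 0, 0, -0.04, 0, 0.6, 0, 0, -0.04, 0, 0.6, 0, 0, -0.04, 0]'

```text
time_s: 35.2
ee_pos: [460.1, 327.4, 166.8]
eef_rot: [[-0.575, -0.818, 0.001], [-0.818, 0.575, 0.0], [-0.001, -0.0, -1.0]]
force: [0.6, -0.2, -0.0]
grip_width: 0.599
grasp_force: 0.0
```

Emit:
step_arm --commands '[0.6, 0.045, 0, 0, 0, 0.6, 0.045, 0, 0, 0, 0.6, 0.045, 0, 0, 0, 0.6, 0, 0, 0, 0, 0.6, 0, 0, 0, 0, 0.6, 0, 0, 0, 0]'

```text
time_s: 35.8
ee_pos: [383.4, 217.6, 165.3]
eef_rot: [[-0.575, -0.818, 0.002], [-0.818, 0.575, 0.001], [-0.002, -0.001, -1.0]]
force: [-0.7, 0.3, -0.7]
grip_width: 0.6
grasp_force: 0.0
```

Run:
```python
from m import *
to(0,0,0)
for n,box in(("scene",(185,215,285,262)),("top",(195,150,290,225))):
    im=avg(n,2).astype(np.uint8);cv2.imwrite(f"pics/{n}9.png",im);x0,y0,x1,y1=box
    g=cv2.cvtColor(im,cv2.COLOR_BGR2GRAY)[y0:y1,x0:x1]
    t,m=cv2.threshold(g,187,255,cv2.THRESH_BINARY);m=cv2.morphologyEx(m,cv2.MORPH_CLOSE,np.ones((3,3)))
    for c in cv2.findContours(m,cv2.RETR_EXTERNAL,cv2.CHAIN_APPROX_NONE)[0]:
        if len(c)>30: print(n,cv2.minAreaRect(np.array([onz(n,p,6)[:2] for p in c.reshape(-1,2)+[x0,y0]],np.float32)))
# crank: darkest blob near the expected place
for n in("scene","top"):
    im=cv2.imread(f"pics/{n}9.png",0);u=proj(n,[560,243,250]).astype(int);w=im[u[1]-8:u[1]+9,u[0]-8:u[0]+9]
    print(n,u,w.min(),np.argwhere(w<45).mean(0)-8 if (w<45).any() else None)
```

```text
t 35.8 pos [383.4 217.6 165.3] yang 144.88 tilt [0.0016 0.0008] | d mm [398.8 188.5 164.5] turn None F [-0.7  0.3 -0.7] grip 0.5996566735288391 0.0
scene ((534.5551147460938, 487.02105712890625), (20.550249099731445, 44.04644775390625), 50.533138275146484)
scene ((497.3714294433594, 375.0979919433594), (179.9088134765625, 32.59880447387695), 55.484275817871094)
top ((503.6819152832031, 393.9720764160156), (140.58180236816406, 28.56827735900879), 55.47683334350586)
top ((557.665771484375, 242.06275939941406), (27.131372451782227, 36.36503601074219), 4.566518306732178)
top ((587.0328369140625, 250.9685821533203), (51.576087951660156, 10.61381721496582), 78.3138656616211)
scene [239 152] 9 [ 1.63043478 -0.43478261]
top [277 135] 5 [0.66129032 0.62903226]
```

Emit:
step_arm --commands '[0.6, 0, 0, 0, 0, 0.6, 0, 0, 0, 0, 0.6, 0, 0, 0, 0]'

```text
time_s: 36.3
ee_pos: [382.6, 217.2, 164.2]
eef_rot: [[-0.575, -0.818, -0.0], [-0.818, 0.575, -0.0], [0.0, 0.0, -1.0]]
force: [-0.4, 0.1, -0.0]
grip_width: 0.602
grasp_force: 0.0
```

```bash
python3 -c "
from plant import *
print(job_done())"
```

```text
the job is handed in; nothing more can be done
None
```

The job is handed in at 36 s (no verdict was returned): I punched the strip with its cross measured about 1 mm off the punch axis, backed the wheel off about 90° from the felt stop, and set the strip down flat on the worktop clear of the press.

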